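# Lock the strainer lid onto the tea jug, beak over spout

### The arm

A 6-joint arm with a two-finger parallel gripper is mounted at the origin on the work surface. World frame = base frame: x ahead of the robot, y to its left, z up, the work surface at z = 0. Lengths are in m, angles in rad, forces in N, time in s.
With the tool pointing down it reaches from about 0.375 to 0.9 m from the base axis. Payload 3.1 kg.
Tool frame: the origin (TCP) lies at the very end of the fingers, on their centre line; the grasp point (between the pads) lies 19 mm behind it; z points along the fingers, y is the direction in which the jaws open and shut (so a half turn about z gives the same grasp; the last joint's range is limited). The gripper opens to 85 mm and grips with 20 to 120 N. Pads are 22 mm wide; open, the fingers measure 114 mm over their backs; the gripper's body (76 mm by 85 mm) begins 54 mm behind the grasp point. The pads swing forward as they close: fully open they stand 13 mm farther back than shut.
Start: joints at [1.058, 0.527, 1.433, -0, 1.181, -0.178], TCP at [0.205, 0.59, 0.231] pointing down, gripper open.
Joint ranges: [-3.08, 3.08], [-0.75, 2.2], [0.22, 2.44], [-1.43, 4.57], [0, 2.65], [-2.85, 2.85]. Speed limits (rad/s): [2.79, 2.79, 3.14, 3.14, 3.14, 3.14].

### API

Orientations are given as [roll, pitch, yaw] about the fixed x, y, z axes, in that order (R = Rz(yaw) Ry(pitch) Rx(roll)).
In Python, from rig import r gives the robot as it stands. The module is installed in compiled form; this text tells all that it offers.
- The arm moves only by the tool arm_command, never from a script. Its argument "moves" is a list of rows, each a list of 2 entries, a list of its own where there are three numbers: the shift along the world's x, y, z in mm, then the turn, a rotation vector about the world's x, y, z in units of 5 degrees (1.0 is 5 degrees). In form: [[[tx, ty, tz], [ax, ay, az]], ...]. A call has 1 to 12 rows; each row is the pose to reach, as a shift and turn from the pose commanded when the call began; what a row does not reach only later rows make up. A row lasts 1/10 s, in which the tool goes at most 50 mm and 8.59 degrees, less where a joint would pass 70% of its speed; a pose out of reach is approached as far as the arm can. A call with a gripper value outside its range is refused whole. "fingers" is the opening in per cent of the stroke, from 0 (shut) to 100 (fully open), set as the call begins (left out, the last holds). The fingers move at their own pace and stop on an object; "force" is the grip in N (left out, the last holds). Time passes only in rows, so rows that repeat a pose let the fingers close. It gives the time, the measured TCP pose, the force and the opening at its end, in the units of the state.
- r.get_state(): the state, without advancing time (a new reading comes with each control period).
- r.get_image(name): name is "scene" or "top" or "wrist"; returns a dict with "frame" (400x640x3 uint8, red, green, blue), "mtx" (3x3 intrinsics, pixels), "world_to_cam" (4x4, takes a point from world to camera coordinates); the wrist camera has in their place "T_tool_cam" (4x4, takes a point from camera to tool coordinates, whose origin is the TCP and whose axes are the flange's). Camera axes: x right, y down, z forward; pixel columns grow to the right and rows downward; lengths in m; the calibration is good to about 2 mm. A picture is of the moment at which its call begins: read the wrist's pose just before it. There is no depth.
- r.hand_in(): hands the job in, once; it reports no verdict.
Trained networks look in a picture, given as the dict that the camera call returned (one of the last four; its "shot" number tells which), for a name from the list of things; names that differ only in an ending like _2 or _b are one class to them, and where a whole thing is asked for, a point or a joint stands for the part that bears it (a point fixed in the world has none). Each returns a list of dicts, best first, with "p" (0 to 1); they miss things now and then, are a little off and sometimes report something else, mostly with a low value. They report only what shows in the picture. A call takes as long as a camera call. They do not tell look-alikes from the thing itself.
- r.boxes_of(picture, target): "centre" ([x, y, z] in m, in the coordinates of the camera as it stood for that picture, good to about 4 mm: the middle of the surface that is visible of it).
- r.pinpoint(picture, target): "centre" ([x, y, z] in m, in the coordinates of the camera as it stood for that picture, good to about 4 mm: a listed point, or the origin of a listed thing).
The state is a dict: "clock": time; "qpos": joint angles; "joint_vel": joint speeds; "tau": joint torques, N m; "tcp_pos": TCP position; "ee_rot": TCP orientation; "contact_force": force on the tool from outside, world axes, zero at the start; "moment": the same for the moment, N m; "opening": opening from 0.0 (shut) to 1.0 (fully open).
Only numpy, scipy, OpenCV 4.12 (cv2) and the standard library are available. Lean on these libraries where they do the work, as an engineer would, in place of code of your own. Each camera call takes 0.05 s, during which the arm holds its last target.

### The job

Pull the tea strainer out of the white cup where it is draining and let it down into the steel tea jug with the beak of its lid near the bead on the jug's shoulder, feeling for the gaps that let its lugs drop into the mouth. Press the lid down against the springy seal and turn it clockwise until it stops, beak right over the spout. Leave it locked, with the jug and the cup standing where they are and the other things left alone.

Things in the scene. Friction and masses are not known exactly. Their poses are not given: they have to be found in the camera images.
- strainer: Black lid with a steel strainer tube below, 141 mm long, 0.3 kg; at the start it hangs in the white cup, lid on the cup's rim. Origin: on its axis at the underside of the lid's flange; z up, x towards the beak. Flange 96 mm across, 5 mm thick (z 0 to 5). Below: plug 62 mm in diameter to z = -14.5 mm, then the tube, 44 mm in diameter (foot 47), to z = -105 mm.
- strainer_grip (a point): Centre of the upright metal grip bar on the lid, on the axis, 20.5 mm above the strainer's origin. The bar runs along the strainer's x: 62 mm long, 18 mm wide, from 5 mm to 36 mm above the origin. Grip it across its width from above with a moderate 30 to 60 N; far harder squeezing can make it slip out.
- strainer_beak (a point): Point of the pouring beak: 58 mm from the axis along the strainer's +x, level with the underside of the flange. The beak is 26 mm wide (18 at the tip), reaches 64 mm from the axis and 8 mm above the underside of the flange.
- strainer_lugs (a point): On the axis, 11 mm below the strainer's origin: mid-height of the two bayonet lugs, 6 mm thick (8 to 14 mm below the origin), reaching 38 mm from the axis. The wide lug (18 mm) is under the beak at +x, the narrow one (10 mm) opposite at -x.
- jug: Steel tea jug, loose on the counter, 1.2 kg, belly 114 mm in diameter, rim 91 mm across at a height of 150 mm, open. Origin: centre of its underside; z up, x towards the spout. A black handle at -x reaches 100 mm from the axis, below the rim. The jug slips round on the counter at a twist of about 0.3 N m (more when pressed down).
- jug_mouth (a point): Centre of the mouth, at the rim. Level with it a snap-in lip ring, 5 mm thick, leaves a 66 mm opening with two gaps for the lugs: a wide one (21 mm) near the open mark, a narrow one (13 mm) opposite; 1.5 mm clear each side of a lug. The ring is a hand fit: its gaps lie up to 10 degrees either way of the mark, so feel for them. Lugs that miss leave the flange 14 mm above the rim.
- jug_open_mark (a point): About where the beak goes in (see mouth): 58 mm from the jug's axis, 60 degrees counter-clockwise (from above) from the spout, at rim height; a brass bead on the shoulder below marks it. In the gaps the lid cannot turn until pressed to less than 3 mm above the rim; then it turns clockwise only, lugs passing under the lip, at about 0.1 to 0.3 N m.
- jug_spout (a point): Point over the jug's spout lip: 58 mm from the jug's axis along its +x, at rim height. The lid meets a hard stop about 1 degree after the beak is over it. Let go there, the seal lifts the lid against the lip and holds it, its flange 2 to 3 mm above the rim.
- jug_seal (a point): Centre of the pale silicone seal ring on the jug's rim, 81 to 90 mm across; this point, fixed to the jug, marks its free top, 4.5 mm above the rim. The seal springs down level with the rim: about 5 N to start, 12 N fully down. A lid in the gaps but not pressed floats on it.
- cup: White ceramic draining cup, loose, 0.35 kg, 112 mm high, 90 mm across the rim, 74 mm at the foot, wall 3 mm. Origin: centre of its underside.
- tin_a: Bystander: green tea tin with a domed lid, 93 mm in diameter, 132 mm high. Origin: centre of its underside.
- tin_b: Bystander: pink tea tin of the same shape and size. Origin: centre of its underside.
- fork_bin: Bystander: square glass bin, 85 mm wide, 95 mm high, with white forks standing in it up to 170 mm high. Origin: centre of its underside.
- pitcher: Bystander: steel milk pitcher, 84 mm in diameter, 100 mm high, handle at its +y. Origin: centre of its underside.
There are look-alikes about, which are no part of the job. What is shaped like the strainer but purple is not meant.

How it is judged:
On the way, in this order (a step that is already met when the one before it is completed fails the run):
1. the strainer is pulled clear of the cup (height (world z) of strainer above 0.225 m), for 0.1 s.
2. the lid is down in the jug's mouth with its lugs in the gaps, beak near the open mark (z of strainer in the frame of jug below 0.159 m and horizontal distance between strainer and jug below 0.006 m and horizontal distance between strainer_beak and jug_open_mark below 0.016 m), for 0.1 s.
At the end, for the whole second after the job is handed in: Lid locked: beak within 9 mm of the point over the spout, axis within 6 mm of the jug's, flange at most 4.5 mm above the rim, level within 4.5 degrees, at rest. Jug and cup upright (3 degrees) and within 40 mm of where they stood; jug's spout within 50 mm of where it was (horizontal distance between strainer_beak and jug_spout below 0.009 m and horizontal distance between strainer and jug below 0.006 m and z of strainer in the frame of jug below 0.1545 m and angle between strainer's own z axis and vertical below 0.08 rad and linear speed of strainer below 0.02 m/s and angle between each of jug, cup's own z axis and vertical below 0.05 rad and distance of each of jug, cup from where it was at the start of the episode below 0.04 m and distance of jug_spout from where it was at the start of the episode below 0.05 m); the robot touches nothing.
It fails at once if the jug is tipped (angle between jug's own z axis and vertical above 0.3 rad).
It fails at once if the cup is tipped (angle between cup's own z axis and vertical above 0.3 rad).
It fails at once if another thing on the counter is shifted by more than 30 mm (distance of any of tin_a, tin_b, fork_bin, pitcher from where it was at the start of the episode above 0.03 m).
It also fails if it takes over 54 s, if anything falls off the work surface, if the arm or the gripper's body presses on something with over 40 N, if the wrist force passes 120 N, or if a joint passes its speed limit or range.

## Working session

There is one attempt and no reset: what is moved stays moved. The work goes in short steps, Python scripts to look and compute and a tool call to move; the robot and the scene stay as the last step left them, time stands still between calls to the robot, and variables do not carry over. Pictures are saved under pics/ and viewed, and the job is handed in when it is done.

Besides the shell and the picture viewer there is one more tool, called after "Emit:" as name(argument=value, ...) on one line, values as JSON. arm_command: Moves the arm, as the interface text tells. Its arguments: {"type":"object","properties":{"moves":{"type":"array","items":{"type":"array"}},"fingers":{"type":"number"},"force":{"type":"number"}},"required":["moves"]}

```bash
mkdir -p pics; cat > h.py <<'E'
import numpy as np, cv2
from rig import r
from scipy.spatial.transform import Rotation as R
def cw(p,st=None):
    if 'world_to_cam' in p: return np.linalg.inv(np.array(p['world_to_cam']))
    T=np.eye(4);T[:3,:3]=R.from_euler('xyz',st['ee_rot']).as_matrix();T[:3,3]=st['tcp_pos']
    return T@np.array(p['T_tool_cam'])
def get(n):
    st=r.get_state();p=r.get_image(n);return p,cw(p,st)
def save(p,n): cv2.imwrite('pics/'+n,cv2.cvtColor(p['frame'],cv2.COLOR_RGB2BGR))
def find(p,T,t,f='pinpoint'):
    o=[]
    for d in getattr(r,f)(p,t):
        c=np.array(d['centre']);w=(T@np.r_[c,1])[:3];K=np.array(p['mtx']);u=K@c;o.append((round(d['p'],2),w.round(4).tolist(),(u[:2]/u[2]).round().tolist()))
    return o
def proj(p,T,w):
    c=(np.linalg.inv(T)@np.r_[w,1])[:3];u=np.array(p['mtx'])@c;return (u[:2]/u[2])
E
python3 - <<'E'
from h import *
s=r.get_state();print({k:np.round(v,3).tolist() for k,v in s.items()})
for n in ['scene','top']:
    p,T=get(n);save(p,n+'0.png')
    for t in ['strainer','strainer_grip','strainer_beak','jug','jug_mouth','jug_open_mark','jug_spout','cup']:
        print(n,t,find(p,T,t))
E
```

```text
{'clock': 0.0, 'qpos': [1.058, 0.528, 1.434, 0.0, 1.181, -0.178], 'joint_vel': [0.001, 0.002, 0.002, 0.0, 0.001, -0.001], 'tau': [-0.001, -44.234, -17.803, -0.0, 0.008, 0.0], 'tcp_pos': [0.205, 0.59, 0.23], 'ee_rot': [-3.139, -0.0, 2.807], 'contact_force': [-0.265, 0.117, -0.694], 'moment': [0.004, -0.01, 0.019], 'opening': 1.0}
scene strainer [(0.92, [0.3769, 0.3121, 0.1071], [316.0, 123.0]), (0.82, [0.4956, 0.0406, 0.1109], [308.0, 203.0]), (0.82, [0.2358, 0.2551, 0.1008], [268.0, 122.0]), (0.79, [0.5233, 0.1954, 0.1134], [342.0, 166.0]), (0.59, [0.3539, 0.1375, 0.1086], [281.0, 160.0]), (0.5, [0.5723, 0.2258, 0.109], [362.0, 166.0]), (0.46, [0.7219, 0.2981, -0.0009], [413.0, 188.0])]
scene strainer_grip [(0.86, [0.5163, 0.1936, 0.1308], [340.0, 162.0]), (0.86, [0.373, 0.3109, 0.1256], [315.0, 119.0]), (0.75, [0.3517, 0.1358, 0.1294], [280.0, 156.0]), (0.71, [0.2345, 0.2612, 0.126], [268.0, 115.0]), (0.7, [0.7226, 0.2939, -0.0014], [413.0, 189.0]), (0.64, [0.4934, 0.0384, 0.1256], [307.0, 201.0])]
scene strainer_beak [(0.97, [0.4047, 0.3641, 0.1079], [331.0, 115.0]), (0.66, [0.3233
[... 932 characters left out ...]
 241.0]), (0.55, [0.5191, 0.1959, 0.1278], [290.0, 187.0]), (0.42, [0.5103, 0.4304, 0.0007], [223.0, 195.0])]
top strainer_beak [(0.94, [0.5713, 0.2297, 0.1098], [279.0, 171.0]), (0.69, [0.456, -0.0055, 0.0999], [353.0, 207.0]), (0.67, [0.4017, 0.3689, 0.1067], [235.0, 224.0]), (0.63, [0.1833, 0.2201, 0.1009], [281.0, 294.0]), (0.56, [0.3219, 0.1834, 0.1042], [293.0, 250.0])]
top jug [(0.92, [0.4992, -0.1819, -0.0031], [402.0, 198.0])]
top jug_mouth [(0.88, [0.4987, -0.1776, 0.146], [409.0, 192.0])]
top jug_open_mark [(0.95, [0.4897, -0.1284, 0.1506], [393.0, 195.0])]
top jug_spout [(0.77, [0.5413, -0.1419, 0.1485], [397.0, 178.0])]
top cup [(0.34, [0.5234, 0.1926, -0.0024], [293.0, 192.0])]
```

```bash
python3 - <<'E'
import cv2
a=cv2.imread('pics/scene0.png');b=cv2.imread('pics/top0.png')
cv2.imwrite('pics/s0c.png',cv2.resize(a[80:310,220:460],None,fx=2.6,fy=2.6,interpolation=cv2.INTER_CUBIC))
cv2.imwrite('pics/t0c.png',cv2.resize(b[130:320,200:470],None,fx=2.9,fy=2.9,interpolation=cv2.INTER_CUBIC))
E
```

```text
(no output)
```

View pics/s0c.png

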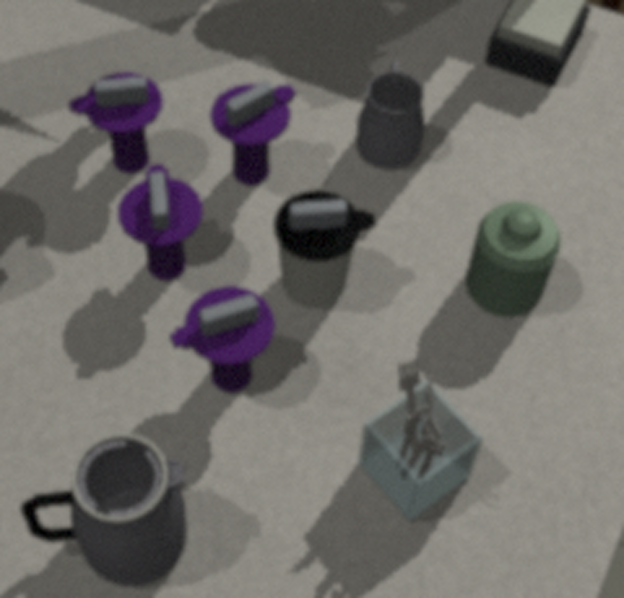

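View pics/t0c.png

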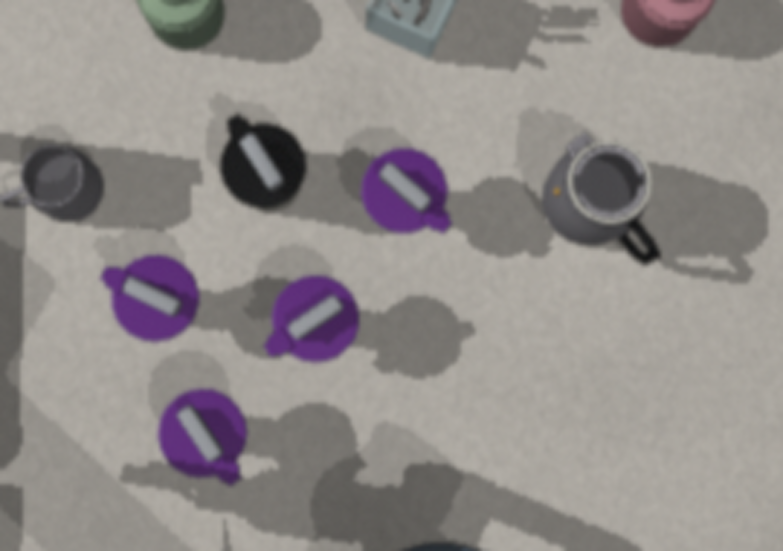

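The black-lidded one in the white cup, at scene (342,166) and top (290,187), is the target. The look-alikes are the purple ones at top (338,194), (253,232), (309,240) and (269,277). Next I go above the target for a close check.

Emit:
arm_command(moves=[[[20,-25,40],[0,0,-1.6]],[[50,-62,70],[0,0,-3.2]],[[80,-100,100],[0,0,-4.8]],[[110,-138,120],[0,0,-6.4]],[[140,-175,120],[0,0,-8]],[[170,-213,120],[0,0,-9.6]],[[200,-250,120],[0,0,-11.2]],[[230,-288,120],[0,0,-12.8]],[[250,-313,120],[0,0,-14.4]],[[270,-338,120],[0,0,-16]],[[285,-357,120],[0,0,-17.6]],[[300,-376,120],[0,0,-19.2]]], fingers=100, force=45)

```text
clock: 2.1
tcp_pos: [0.5061, 0.213, 0.3514]
ee_rot: [3.142, -0.0, 1.124]
contact_force: [0.0, 0.5, -0.1]
opening: 0.999
```

Emit:
arm_command(moves=[[[5,-7,0],[0,0,-1.6]],[[10,-13,0],[0,0,-3.2]],[[15,-19,0],[0,0,-4.8]],[[15,-19,0],[0,0,-6.2]],[[15,-19,0],[0,0,-6.2]]])

```text
clock: 2.6
tcp_pos: [0.5204, 0.195, 0.3513]
ee_rot: [-3.141, 0.0, 0.59]
contact_force: [-0.7, -0.5, -0.1]
opening: 1.0
```

```bash
python3 - <<'E'
from h import *
s=r.get_state();print(s['clock'],np.round(s['tcp_pos'],4),np.degrees(s['ee_rot']).round(2))
p,T=get('wrist');save(p,'w1.png');print(T.round(3).tolist())
for t in ['strainer','strainer_grip','strainer_beak']: print(t,find(p,T,t))
p,T=get('top');save(p,'t1.png')
for t in ['strainer','strainer_grip','strainer_beak','cup','jug_mouth','jug_open_mark','jug_spout','jug']: print(t,find(p,T,t)[:3])
E
```

```text
2.6 [0.5204 0.195  0.3513] [-179.99    0.     33.8 ]
[[0.555, -0.802, -0.22, 0.576], [-0.832, -0.535, -0.148, 0.232], [0.0, 0.265, -0.964, 0.493], [0.0, 0.0, 0.0, 1.0]]
strainer [(0.94, [0.3775, 0.3112, 0.1035], [198.0, 207.0]), (0.91, [0.5227, 0.1954, 0.1059], [322.0, 169.0]), (0.9, [0.4924, 0.0406, 0.1073], [398.0, 244.0]), (0.67, [0.3568, 0.1405, 0.1077], [291.0, 279.0]), (0.26, [0.5144, 0.4337, 0.0003], [196.0, 80.0])]
strainer_grip [(0.97, [0.3572, 0.1393, 0.1227], [291.0, 284.0]), (0.89, [0.4959, 0.0402, 0.1207], [402.0, 246.0]), (0.88, [0.5258, 0.1993, 0.1319], [321.0, 168.0]), (0.76, [0.378, 0.3133, 0.124], [190.0, 211.0])]
strainer_beak [(0.69, [0.5689, 0.2232, 0.1126], [324.0, 128.0]), (0.65, [0.4528, -0.0063, 0.1024], [405.0, 278.0])]
strainer [(0.84, [0.5224, 0.1917, 0.1103], [291.0, 186.0]), (0.69, [0.3817, 0.3082, 0.1032], [254.0, 231.0]), (0.63, [0.2351, 0.2544, 0.104], [271.0, 278.0])]
strainer_grip [(0.95, [0.3798, 0.3062, 0.126], [254.0, 231.0]), (0.66, [0.5203, 0.1929, 0.1273], [290.0, 186.0]), (0.58, [0.4886, 0.0391, 0.126], [339.0, 196.0])]
strainer_beak [(0.93, [0.5709, 0.2272, 0.1119], [280.0, 171.0]), (0.84, [0.403, 0.3655, 0.1089], [236.0, 224.0]), (0.63, [0.456, -0.0058, 0.1008], [353.0, 207.0])]
cup []
jug_mouth [(0.64, [0.4981, -0.1804, 0.1484], [410.0, 192.0]), (0.28, [0.5217, 0.1954, 0.1104], [290.0, 187.0])]
jug_open_mark [(0.73, [0.4922, -0.1226, 0.1497], [391.0, 194.0])]
jug_spout [(0.7, [0.5424, -0.1441, 0.1458], [398.0, 178.0]), (0.16, [0.4931, -0.1254, 0.1475], [392.0, 194.0])]
jug [(0.87, [0.5005, -0.1815, -0.0019], [402.0, 198.0]), (0.38, [0.5215, 0.1968, 0.1311], [289.0, 186.0])]
```

View pics/w1.png

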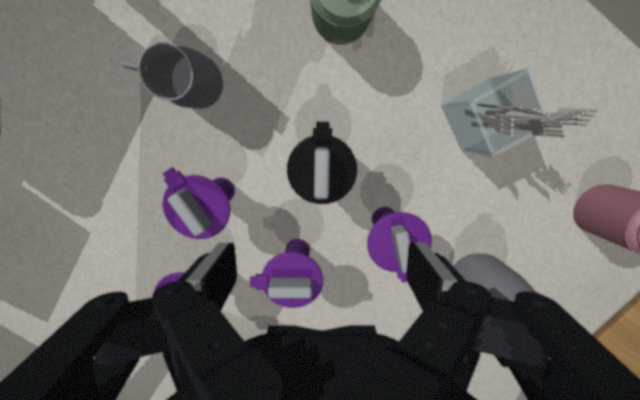

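The wrist view shows the black lid at (322,169). Its bar is vertical in the image, so the yaw matches, and the beak is at (322,130). I'll segment the lid to refine the centre and yaw.

```bash
python3 - <<'E'
from h import *
s=r.get_state();p,T=get('wrist');f=p['frame'].astype(int)
def bp(u,v,z):
    d=T[:3,:3]@np.linalg.inv(np.array(p['mtx']))@np.array([u,v,1.]);c=T[:3,3];return c+d*(z-c[2])/d[2]
x0,x1,y0,y1=280,365,115,210
c=f[y0:y1,x0:x1]
dark=(c.max(2)<60).astype(np.uint8)
n,l,st,ce=cv2.connectedComponentsWithStats(dark)
i=1+st[1:,4].argmax();print(st[i],ce[i]+[x0,y0])
m=(l==i).astype(np.uint8)
cnt=max(cv2.findContours(m,0,2)[0],key=len);h=cv2.convexHull(cnt)[:,0]+[x0,y0]
pts=np.array([bp(u,v,.115)[:2] for u,v in cnt[:,0]+[x0,y0]])
# circle fit w/o beak
from scipy.optimize import least_squares
w=least_squares(lambda a:np.hypot(*(pts-a[:2]).T)-.048,[.522,.195],loss='soft_l1',f_scale=.001).x;print('centre',w)
far=pts[np.hypot(*(pts-w).T)>.056];b=far.mean(0)-w;print('beak yaw',np.degrees(np.arctan2(b[1],b[0])),len(far))
bar=((c.min(2)>75)).astype(np.uint8); 
fl=np.zeros_like(m);cv2.fillPoly(fl,[cnt],1);bar&=fl
pb=np.argwhere(bar)[:,::-1]+[x0,y0]
q=np.array([bp(u,v,.147)[:2] for u,v in pb]);
rect=cv2.minAreaRect((q*1000).astype(np.float32));print('bar',rect)
E
```

```text
[   8    8   69   80 3057] [322.13804383 165.57769055]
centre [0.52312111 0.19661307]
beak yaw 32.32748210003079 2
bar ((522.9954223632812, 196.3801727294922), (62.363712310791016, 18.29985237121582), 33.385799407958984)
```

Emit:
arm_command(moves=[[[2.5,1.5,-40],[0,0,-0.1]],[[2.5,1.5,-80],[0,0,-0.1]],[[2.5,1.5,-120],[0,0,-0.1]],[[2.5,1.5,-160],[0,0,-0.1]],[[2.5,1.5,-190],[0,0,-0.1]],[[2.5,1.5,-210],[0,0,-0.1]],[[2.5,1.5,-222],[0,0,-0.1]],[[2.5,1.5,-230],[0,0,-0.1]],[[2.5,1.5,-230],[0,0,-0.1]]])

```text
clock: 4.2
tcp_pos: [0.5228, 0.1968, 0.1209]
ee_rot: [-3.141, 0.001, 0.582]
contact_force: [-0.3, 0.0, -0.2]
opening: 0.999
```

Emit:
arm_command(moves=[[[0,0,0],[0,0,0]],[[0,0,0],[0,0,0]],[[0,0,0],[0,0,0]],[[0,0,0],[0,0,0]],[[0,0,0],[0,0,0]],[[0,0,0],[0,0,0]],[[0,0,0],[0,0,0]],[[0,0,0],[0,0,0]]], fingers=5, force=50)

```text
clock: 5.0
tcp_pos: [0.5233, 0.1968, 0.1219]
ee_rot: [3.141, -0.001, 0.582]
contact_force: [0.4, -2.4, 5.6]
opening: 0.206
```

Gripped at opening 0.206, which matches the 18 mm bar. Lifting.

Emit:
arm_command(moves=[[[0,0,8],[0,0,0]],[[0,0,20],[0,0,0]],[[0,0,40],[0,0,0]],[[0,0,60],[0,0,0]],[[0,0,80],[0,0,0]],[[0,0,105],[0,0,0]],[[0,0,130],[0,0,0]],[[0,0,155],[0,0,0]],[[0,0,180],[0,0,0]],[[0,0,195],[0,0,0]],[[0,0,195],[0,0,0]]])

```text
clock: 6.1
tcp_pos: [0.5237, 0.1971, 0.3191]
ee_rot: [3.139, -0.005, 0.582]
contact_force: [0.4, -1.0, -1.9]
opening: 0.205
```

```bash
python3 - <<'E'
from h import *
s=r.get_state();print(s['clock'],np.round(s['tcp_pos'],4),np.degrees(s['ee_rot']).round(2),np.round(s['contact_force'],1),s['opening'])
p,T=get('scene');save(p,'s2.png')
for t in ['strainer','strainer_beak','strainer_lugs','cup','jug','jug_mouth','jug_open_mark','jug_spout','jug_seal']: print(t,find(p,T,t)[:5])
E
```

```text
6.1 [0.5237 0.1971 0.3191] [179.88  -0.28  33.33] [ 0.4 -1.  -1.9] 0.20465294145862428
strainer [(0.95, [0.496, 0.0407, 0.1103], [309.0, 204.0]), (0.88, [0.3534, 0.1333, 0.1096], [280.0, 161.0]), (0.73, [0.3737, 0.3097, 0.1046], [315.0, 124.0]), (0.63, [0.2346, 0.2582, 0.1035], [268.0, 120.0]), (0.62, [0.5263, 0.1953, 0.3102], [346.0, 120.0])]
strainer_beak [(0.87, [0.1804, 0.2233, 0.1072], [247.0, 121.0]), (0.7, [0.4025, 0.3637, 0.1085], [331.0, 115.0]), (0.63, [0.4523, -0.0034, 0.1088], [287.0, 210.0]), (0.58, [0.32, 0.1851, 0.1015], [280.0, 146.0])]
strainer_lugs [(0.93, [0.3558, 0.1359, 0.092], [282.0, 164.0]), (0.91, [0.5236, 0.191, 0.2987], [344.0, 124.0]), (0.88, [0.4922, 0.0342, 0.0948], [306.0, 208.0]), (0.7, [0.2296, 0.257, 0.093], [267.0, 122.0]), (0.68, [0.3757, 0.3148, 0.0948], [316.0, 125.0])]
cup [(0.79, [0.5227, 0.2017, -0.0012], [341.0, 187.0]), (0.27, [0.7226, -0.2757, -0.0017], [330.0, 359.0])]
jug [(0.85, [0.4966, -0.18, 0.0039], [271.0, 286.0])]
jug_mouth []
jug_open_mark [(0.85, [0.491, -0.1228, 0.1493], [276.0, 244.0])]
jug_spout [(0.75, [0.5478, -0.1483, 0.1483], [290.0, 262.0]), (0.17, [0.5157, 0.4282, 0.0016], [369.0, 136.0])]
jug_seal [(0.83, [0.4986, -0.1762, 0.1586], [267.0, 261.0])]
```

View pics/s2.png

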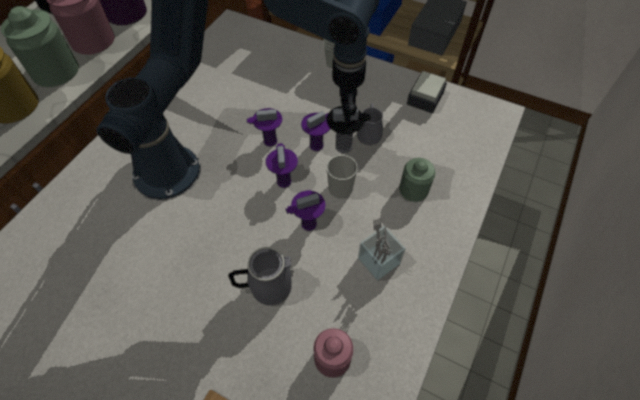

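The cup is standing and the strainer hangs clear at z ≈ 0.31. Next I go past the jug so the wrist camera can look at its mouth.

Emit:
arm_command(moves=[[[-2,-25,0],[0,0,1]],[[-4,-65,0],[0,0,2.1]],[[-6,-108,0],[0,0,3.2]],[[-8,-151,0],[0,0,4.3]],[[-10,-194,0],[0,0,5.4]],[[-12,-237,0],[0,0,6.5]],[[-14,-280,0],[0,0,7.6]],[[-16,-323,0],[0,0,8.7]],[[-18,-366,0],[0,0,9.8]],[[-20,-409,0],[0,0,10.9]],[[-22,-450,0],[0,0,12.1]],[[-22,-477,0],[0,0,12.1]]])

```text
clock: 7.8
tcp_pos: [0.5004, -0.2834, 0.3161]
ee_rot: [-3.142, 0.001, 1.637]
contact_force: [0.8, -0.0, -2.7]
opening: 0.205
```

Emit:
arm_command(moves=[[[0,0,0],[0,0,0]],[[0,0,0],[0,0,0]]])

```text
clock: 8.0
tcp_pos: [0.5005, -0.2805, 0.3158]
ee_rot: [-3.141, -0.001, 1.636]
contact_force: [-0.2, -0.5, -3.5]
opening: 0.199
```

```bash
python3 - <<'E'
from h import *
s=r.get_state();print(s['clock'],np.round(s['tcp_pos'],4),np.degrees(s['ee_rot']).round(2),np.round(s['contact_force'],1),np.round(s['moment'],2),s['opening'])
p,T=get('wrist');save(p,'w3.png');np.savez('w3.npz',f=p['frame'],T=T,K=np.array(p['mtx']))
for t in ['strainer','strainer_beak','jug','jug_mouth','jug_open_mark','jug_spout','jug_seal']: print(t,find(p,T,t)[:3])
E
```

```text
8.0 [ 0.5005 -0.2805  0.3158] [-1.7996e+02 -8.0000e-02  9.3720e+01] [-0.2 -0.5 -3.5] [-0.01 -0.02 -0.04] 0.19880978886771913
strainer [(0.63, [0.5031, -0.2827, 0.3024], [326.0, 241.0])]
strainer_beak [(0.85, [0.4961, -0.2277, 0.3083], [320.0, 147.0])]
jug [(0.77, [0.4956, -0.1781, 0.0007], [322.0, 95.0])]
jug_mouth [(0.89, [0.4929, -0.1823, 0.1486], [320.0, 87.0])]
jug_open_mark [(0.61, [0.4928, -0.1253, 0.1486], [324.0, 24.0])]
jug_spout [(0.72, [0.5471, -0.1439, 0.1513], [378.0, 49.0])]
jug_seal [(0.8, [0.4949, -0.1808, 0.152], [322.0, 85.0])]
```

View pics/w3.png

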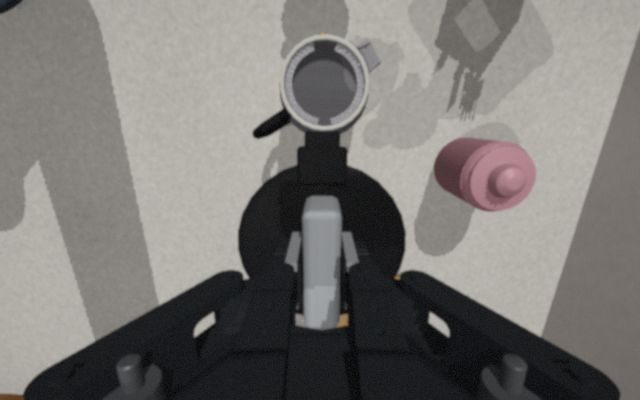

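The wrist view shows the jug mouth at (325,84), with gaps in the lip ring at the top (≈(322,47)) and the bottom. I'll crop it and fit.

```bash
python3 - <<'E'
from h import *
d=np.load('w3.npz');f=d['f'];T=d['T'];K=d['K']
c=T[:3,3]
# rectify plane z=0.150, 0.2mm/px 
def rect(z,cx=.497,cy=-.180,half=.07,res=.00025):
    n=int(2*half/res);xs=cx-half+np.arange(n)*res;ys=cy-half+np.arange(n)*res
    X,Y=np.meshgrid(xs,ys);P=np.stack([X,Y,np.full_like(X,z),np.ones_like(X)],-1)@np.linalg.inv(T).T
    u=(P[...,:3]@K.T);u=u[...,:2]/u[...,2:]
    # show with x right, y up -> flip
    return cv2.remap(f,u[...,0].astype(np.float32),u[...,1].astype(np.float32),cv2.INTER_CUBIC)[::-1]
im=rect(.150);cv2.imwrite('pics/rect.png',cv2.cvtColor(cv2.convertScaleAbs(im,alpha=1.6),cv2.COLOR_RGB2BGR))
E
```

```text
(no output)
```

View pics/rect.png

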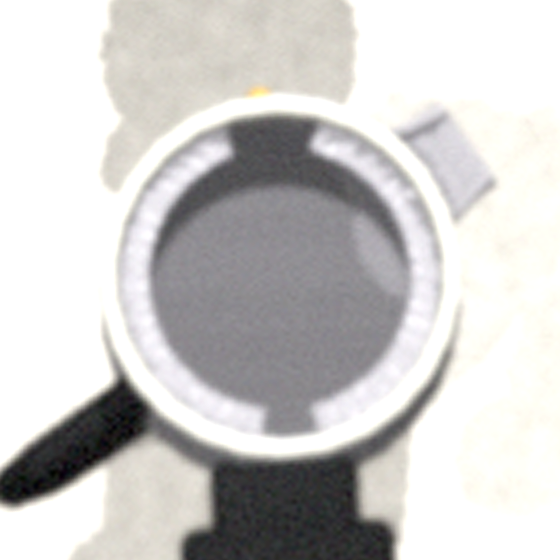

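```bash
cat > fit.py <<'E'
from h import *
from scipy.optimize import least_squares
d=np.load('w3.npz');f=d['f'];T=d['T'];K=d['K'];Ti=np.linalg.inv(T)
g=cv2.cvtColor(f,cv2.COLOR_RGB2GRAY).astype(np.float32)
def samp(x,y,z):
    P=np.stack([x,y,np.full_like(x,z),np.ones_like(x)],-1)@Ti.T;u=P[...,:3]@K.T;u=u[...,:2]/u[...,2:]
    return cv2.remap(g,u[...,0].astype(np.float32),u[...,1].astype(np.float32),cv2.INTER_LINEAR)
th=np.radians(np.arange(0,360,1.))
def fitc(z,rad,sign,c0):
    c=np.array(c0)
    for it in range(3):
        rr=np.arange(rad-.004,rad+.004,.0002)
        A,RR=np.meshgrid(th,rr,indexing='ij')
        I=samp(c[0]+RR*np.cos(A),c[1]+RR*np.sin(A),z);G=sign*np.gradient(I,axis=1)
        k=G.argmax(1);w=G.max(1);ok=w>np.median(w)*.5
        pts=np.c_[c[0]+rr[k]*np.cos(th),c[1]+rr[k]*np.sin(th)][ok]
        s=least_squares(lambda a:np.hypot(*(pts-a[:2]).T)-a[2],[*c,rad],loss='soft_l1',f_scale=.0004);c=s.x[:2]
    return s.x.round(5),ok.sum()
c0=(.4973,-.1795)
print('seal outer',fitc(.1515,.045,-1,c0))
print('seal inner',fitc(.1545,.0405,1,c0))
r1=fitc(.150,.033,1,c0);print('lip',r1);
for z in (.150,.1475):
  c=fitc(z,.033,1,c0)[0][:2]
  for rad in (.0345,.0355,.0365,.0375):
    a=np.radians(np.arange(60,300,.25));I=samp(c[0]+rad*np.cos(a),c[1]+rad*np.sin(a),z)
    t=(np.percentile(I,60)+np.percentile(I,3))/2;dk=I<t
    e=np.flatnonzero(np.diff(dk.astype(int)));print(z,rad,t.round(),(np.degrees(a[e])).round(1))
E
python3 fit.py
```

```text
seal outer (array([ 0.49675, -0.17947,  0.04506]), np.int64(295))
seal inner (array([ 0.49685, -0.17954,  0.04025]), np.int64(355))
lip (array([ 0.4969 , -0.17971,  0.03254]), np.int64(308))
0.15 0.0345 99.0 []
0.15 0.0355 101.0 []
0.15 0.0365 100.0 []
0.15 0.0375 100.0 []
0.1475 0.0345 98.0 []
0.1475 0.0355 101.0 []
0.1475 0.0365 100.0 []
0.1475 0.0375 100.0 []
```

```bash
sed -i 's/;I=samp(c\[0\]+rad\*np.cos(a),c\[1\]+rad\*np.sin(a),z)$/;I=samp(c[0]+rad*np.cos(a),c[1]+rad*np.sin(a),z).ravel()/' fit.py; python3 fit.py|tail -8
```

```text
0.15 0.0345 99.0 [ 76.8 110.5 264.8 282. ]
0.15 0.0355 101.0 [ 76.8 110.8 264.5 282.5]
0.15 0.0365 100.0 [ 76.5 110.8 264.5 282.5]
0.15 0.0375 100.0 [ 76.  111.2 265.  282.2]
0.1475 0.0345 98.0 [ 76.8 110.5 264.8 281.8]
0.1475 0.0355 101.0 [ 76.8 110.5 264.8 282.5]
0.1475 0.0365 100.0 [ 76.5 110.8 264.5 282.5]
0.1475 0.0375 100.0 [ 76.  111.2 264.8 282.5]
```

```bash
cat > fl.py <<'E'
from h import *
from scipy.optimize import least_squares
d=np.load('w3.npz');f=d['f'];T=d['T'];K=d['K'];s=r.get_state();tcp=np.array(s['tcp_pos']);print(tcp)
g=cv2.GaussianBlur(cv2.cvtColor(f,cv2.COLOR_RGB2GRAY),(3,3),0)
# edge points: bisect columns left/right rows 175..265
pts=[]
for v in range(185,262,2):
    row=g[v].astype(float)
    for rng in (range(310,200,-1),range(334,440)):
        seg=np.array([row[u] for u in rng]); 
        k=[i for i in range(20,len(seg)) if seg[i]>65 and seg[i-1]<=65]
        if k:
            i=[j for j in k if abs(rng[j]-322)>60]
            if i: pts.append((rng[i[0]],v))
pts=np.array(pts,float);print(len(pts))
c=T[:3,3]
def bp(z):
    dd=np.c_[pts,np.ones(len(pts))]@np.linalg.inv(K).T@T[:3,:3].T;return (c+dd*((z-c[2])/dd[:,2])[:,None])[:,:2]
for zz in (.308,.310,.312,.314,.316):
    s=least_squares(lambda a:np.hypot(*(bp(zz)-a[:2]).T)-a[2],[.5005,-.2805,.048],loss='soft_l1',f_scale=.0005);print(zz,s.x.round(4),s.cost)
# bar direction: bright pixels between finger cols rows 200..235
rows=range(212,232);e=[]
for v in range(225,300,1):
    row=g[v].astype(int)
E
python3 fl.py
```

```text
[ 0.50099607 -0.27942855  0.31651751]
75
0.308 [ 0.5005 -0.283   0.0472] 9.614692830087432e-07
0.31 [ 0.5004 -0.282   0.0466] 9.372939072457609e-07
0.312 [ 0.5004 -0.2811  0.046 ] 9.133808192619713e-07
0.314 [ 0.5003 -0.2802  0.0453] 8.897319446575526e-07
0.316 [ 0.5002 -0.2793  0.0447] 8.663492141633295e-07
```

Emit:
arm_command(moves=[[[-1,30,0],[0,0,0]],[[-2.5,65,0],[0,0,0]],[[-3.7,92,0],[0,0,0]],[[-3.7,101.5,0],[0,0,0]],[[-3.7,101.5,-10],[0,0,0]],[[-3.7,101.5,-35],[0,0,0]],[[-3.7,101.5,-65],[0,0,0]],[[-3.7,101.5,-95],[0,0,0]],[[-3.7,101.5,-115],[0,0,0]],[[-3.7,101.5,-127],[0,0,0]],[[-3.7,101.5,-127],[0,0,0]],[[-3.7,101.5,-127],[0,0,0]]])

```text
clock: 9.6
tcp_pos: [0.4978, -0.1797, 0.1896]
ee_rot: [3.141, 0.001, 1.637]
contact_force: [0.1, -0.2, -1.8]
opening: 0.204
```

```bash
cat > st.py <<'E'
from h import *
s=r.get_state();print(s['clock'],np.round(s['tcp_pos'],4),np.degrees(s['ee_rot']).round(2),np.round(s['contact_force'],1),np.round(s['moment'],2),round(s['opening'],3))
E
python3 st.py; python3 - <<'E'
from h import *
p,T=get('wrist');save(p,'w4.png')
for t in ['strainer','strainer_beak','jug','jug_open_mark','jug_spout']: print(t,find(p,T,t)[:2])
E
```

```text
9.6 [ 0.4978 -0.1797  0.1896] [1.7995e+02 5.0000e-02 9.3790e+01] [ 0.1 -0.2 -1.8] [-0.02  0.01 -0.01] 0.204
strainer [(0.57, [0.4977, -0.1827, 0.1781], [321.0, 244.0])]
strainer_beak [(0.72, [0.4933, -0.1243, 0.1812], [320.0, 142.0])]
jug []
jug_open_mark [(0.79, [0.4892, -0.1192, 0.1487], [314.0, 129.0])]
jug_spout [(0.92, [0.5431, -0.1466, 0.1528], [396.0, 179.0])]
```

View pics/w4.png

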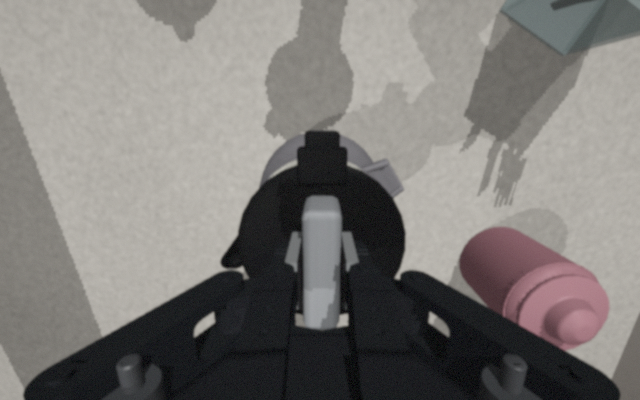

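The lid is centred over the mouth with the tube inside. Going down slowly to feel.

Emit:
arm_command(moves=[[[0,0,-5],[0,0,0]],[[0,0,-10],[0,0,0]],[[0,0,-13],[0,0,0]],[[0,0,-15],[0,0,0]],[[0,0,-17],[0,0,0]],[[0,0,-18],[0,0,0]],[[0,0,-18],[0,0,0]]])

```text
clock: 10.6
tcp_pos: [0.4971, -0.1787, 0.1712]
ee_rot: [-3.141, -0.0, 1.637]
contact_force: [-0.2, 1.4, -2.0]
opening: 0.202
```

```bash
python3 st.py
```

```text
10.6 [ 0.4971 -0.1787  0.1712] [-1.7999e+02 -1.0000e-02  9.3820e+01] [-0.2  1.4 -2. ] [-0.02  0.04  0.03] 0.202
```

Emit:
arm_command(moves=[[[0,0,-1],[0,0,0]],[[0,0,-2],[0,0,0]],[[0,0,-3],[0,0,0]],[[0,0,-4],[0,0,0]],[[0,0,-5],[0,0,0]],[[0,0,-5],[0,0,0]]])

```text
clock: 11.2
tcp_pos: [0.497, -0.1786, 0.1661]
ee_rot: [-3.141, -0.0, 1.637]
contact_force: [-0.4, 0.6, -2.6]
opening: 0.196
```

```bash
python3 st.py
```

```text
11.2 [ 0.497  -0.1786  0.1661] [-1.7998e+02 -1.0000e-02  9.3810e+01] [-0.4  0.6 -2.6] [-0.02 -0.   -0.01] 0.196
```

No lug contact, so they have dropped into the gaps. Down onto the seal.

Emit:
arm_command(moves=[[[0,0,-1],[0,0,0]],[[0,0,-2],[0,0,0]],[[0,0,-3],[0,0,0]],[[0,0,-4],[0,0,0]],[[0,0,-5],[0,0,0]],[[0,0,-5],[0,0,0]]])

```text
clock: 11.8
tcp_pos: [0.4972, -0.1788, 0.162]
ee_rot: [3.141, 0.0, 1.637]
contact_force: [-2.3, 0.4, 5.4]
opening: 0.199
```

```bash
python3 st.py
```

```text
11.8 [ 0.4972 -0.1788  0.162 ] [1.7998e+02 2.0000e-02 9.3820e+01] [-2.3  0.4  5.4] [ 0.18  0.38 -0.05] 0.199
```

Emit:
arm_command(moves=[[[0,0,-1],[0,0,0]],[[0,0,-2],[0,0,0]],[[0,0,-3],[0,0,0]],[[0,0,-3],[0,0,0]]])

```text
clock: 12.2
tcp_pos: [0.4972, -0.1788, 0.1598]
ee_rot: [3.141, 0.001, 1.638]
contact_force: [-2.7, 1.8, 9.8]
opening: 0.201
```

```bash
python3 st.py
```

```text
12.2 [ 0.4972 -0.1788  0.1598] [1.7996e+02 4.0000e-02 9.3830e+01] [-2.7  1.8  9.8] [ 0.29  0.56 -0.03] 0.201
```

The seal reads about 12 N, fully down. Starting the clockwise turn.

Emit:
arm_command(moves=[[[0,0,-0.5],[0,0,-0.4]],[[0,0,-0.5],[0,0,-0.8]],[[0,0,-0.5],[0,0,-1.2]],[[0,0,-0.5],[0,0,-1.6]],[[0,0,-0.5],[0,0,-2]],[[0,0,-0.5],[0,0,-2]]])

```text
clock: 12.8
tcp_pos: [0.4981, -0.179, 0.1598]
ee_rot: [3.139, 0.001, 1.464]
contact_force: [-1.0, 1.6, 12.7]
opening: 0.201
```

```bash
python3 st.py;  python3 - <<'E'
from h import *
p,T=get('wrist');save(p,'w5.png')
for t in ['strainer_beak','jug_spout','jug_open_mark']: print(t,find(p,T,t)[:2])
E
```

```text
12.8 [ 0.4981 -0.179   0.1598] [1.7985e+02 8.0000e-02 8.3860e+01] [-1.   1.6 12.7] [0.38 0.51 0.15] 0.201
strainer_beak [(0.86, [0.5079, -0.1241, 0.1497], [329.0, 142.0])]
jug_spout [(0.66, [0.5461, -0.1457, 0.1524], [404.0, 175.0])]
jug_open_mark [(0.79, [0.4899, -0.123, 0.1518], [294.0, 144.0]), (0.53, [0.5038, -0.1262, 0.1533], [321.0, 147.0])]
```

View pics/w5.png

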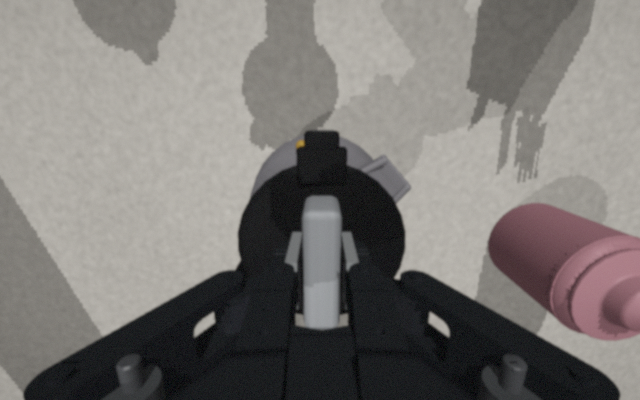

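The spout is unmoved at (390,180) and the bead now shows left of the beak. The lid is turning in the jug at about 0.15 N m. Continuing.

Emit:
arm_command(moves=[[[0,0,0],[0,0,-0.8]],[[0,0,0],[0,0,-1.6]],[[0,0,0],[0,0,-2.4]],[[0,0,0],[0,0,-3.2]],[[0,0,0],[0,0,-4]],[[0,0,0],[0,0,-4.8]],[[0,0,0],[0,0,-5.6]],[[0,0,0],[0,0,-6.4]],[[0,0,0],[0,0,-7.2]],[[0,0,0],[0,0,-8]],[[0,0,0],[0,0,-8.6]],[[0,0,0],[0,0,-8.6]]])

```text
clock: 14.2
tcp_pos: [0.4987, -0.1798, 0.1599]
ee_rot: [3.137, -0.001, 0.713]
contact_force: [-1.2, 0.3, 11.8]
opening: 0.201
```

```bash
python3 st.py;  python3 - <<'E'
from h import *
for n in ('wrist','top'):
  p,T=get(n);save(p,n+'6.png')
  for t in ['strainer_beak','jug_spout','jug_mouth']: print(n,t,find(p,T,t)[:4])
E
```

```text
14.2 [ 0.4987 -0.1798  0.1599] [ 1.7972e+02 -6.0000e-02  4.0830e+01] [-1.2  0.3 11.8] [0.17 0.35 0.1 ] 0.201
wrist strainer_beak [(0.86, [0.4535, 0.0002, 0.1022], [68.0, 94.0]), (0.77, [0.5465, -0.1451, 0.1517], [330.0, 136.0])]
wrist jug_spout []
wrist jug_mouth []
top strainer_beak [(0.79, [0.4051, 0.3631, 0.1091], [237.0, 223.0]), (0.74, [0.1813, 0.223, 0.1031], [281.0, 295.0]), (0.71, [0.325, 0.1869, 0.1058], [292.0, 249.0]), (0.55, [0.5409, -0.1405, 0.1503], [397.0, 178.0])]
top jug_spout [(0.69, [0.5439, -0.1423, 0.1501], [397.0, 178.0])]
top jug_mouth []
```

View pics/wrist6.png

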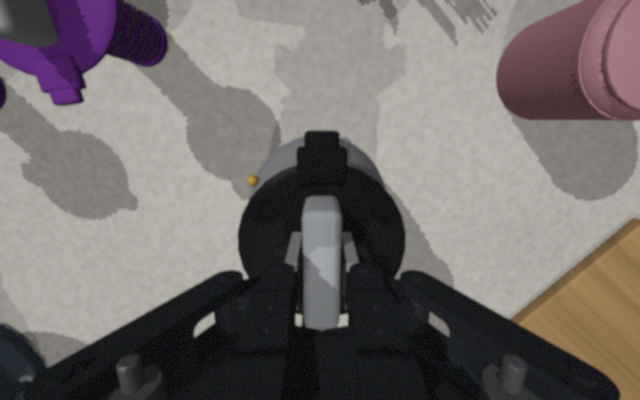

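Now the final approach in small steps, watching the moment.

Emit:
arm_command(moves=[[[0,0,0],[0,0,-0.3]],[[0,0,0],[0,0,-0.6]],[[0,0,0],[0,0,-0.9]],[[0,0,0],[0,0,-0.9]]])

```text
clock: 15.0
tcp_pos: [0.4987, -0.1797, 0.1599]
ee_rot: [3.137, -0.001, 0.635]
contact_force: [-0.3, 0.4, 11.3]
opening: 0.202
```

```bash
python3 st.py
```

```text
15.0 [ 0.4987 -0.1797  0.1599] [ 1.7973e+02 -7.0000e-02  3.6390e+01] [-0.3  0.4 11.3] [0.25 0.31 0.37] 0.202
```

Emit:
arm_command(moves=[[[0,0,0],[0,0,-0.2]],[[0,0,0],[0,0,-0.4]],[[0,0,0],[0,0,-0.4]]])

```text
clock: 15.3
tcp_pos: [0.4987, -0.1798, 0.1599]
ee_rot: [3.137, -0.001, 0.601]
contact_force: [-1.0, -0.0, 10.9]
opening: 0.202
```

```bash
python3 st.py
```

```text
15.3 [ 0.4987 -0.1798  0.1599] [ 1.7973e+02 -8.0000e-02  3.4410e+01] [-1.  -0.  10.9] [0.21 0.35 0.39] 0.202
```

The moment jumped from 0.10 to about 0.38 N m at 36°, then stayed there, so that is the hard stop. Easing the twist and the press, then checking before release.

Emit:
arm_command(moves=[[[0,0,1],[0,0,0.1]],[[0,0,2],[0,0,0.2]],[[0,0,3],[0,0,0.2]],[[0,0,3],[0,0,0.2]]])

```text
clock: 15.7
tcp_pos: [0.4987, -0.1798, 0.1622]
ee_rot: [3.137, -0.002, 0.616]
contact_force: [-0.4, -0.0, 6.1]
opening: 0.201
```

```bash
python3 st.py; python3 - <<'E'
from h import *
p,T=get('scene');save(p,'s7.png')
for t in ['strainer','strainer_beak','jug_spout','jug','cup']: print(t,find(p,T,t)[:6])
a=cv2.imread('pics/s7.png');cv2.imwrite('pics/s7c.png',cv2.resize(a[190:320,200:360],None,fx=4,fy=4,interpolation=cv2.INTER_CUBIC))
E
```

```text
15.7 [ 0.4987 -0.1798  0.1622] [ 1.7976e+02 -1.1000e-01  3.5270e+01] [-0.4 -0.   6.1] [-0.    0.12 -0.13] 0.201
strainer [(0.93, [0.3753, 0.3112, 0.1034], [315.0, 124.0]), (0.91, [0.4961, 0.043, 0.1099], [309.0, 203.0]), (0.76, [0.2371, 0.2571, 0.1048], [268.0, 120.0]), (0.66, [0.3543, 0.1362, 0.1089], [281.0, 160.0]), (0.65, [0.4979, -0.1832, 0.1534], [265.0, 264.0])]
strainer_beak [(0.91, [0.5469, -0.152, 0.1523], [289.0, 262.0]), (0.9, [0.3228, 0.1864, 0.1009], [281.0, 147.0]), (0.65, [0.4, 0.3678, 0.1062], [331.0, 114.0]), (0.64, [0.456, -0.0006, 0.1071], [289.0, 210.0]), (0.62, [0.181, 0.2242, 0.1072], [247.0, 121.0]), (0.48, [0.4967, -0.1791, 0.003], [271.0, 286.0])]
jug_spout [(0.77, [0.5493, -0.1523, 0.1477], [290.0, 264.0])]
jug [(0.7, [0.4982, -0.1816, 0.0008], [272.0, 287.0])]
cup [(0.71, [0.5204, 0.2007, 0.0007], [341.0, 186.0])]
```

View pics/s7c.png

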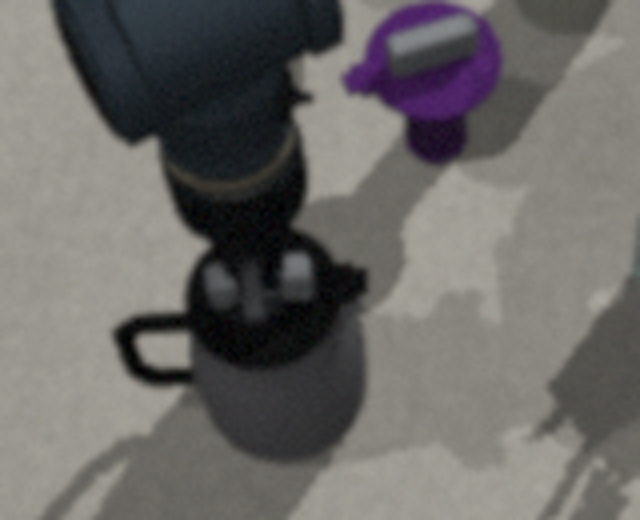

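The beak sits over the spout, opposite the handle. A gentle lift tests the lock.

Emit:
arm_command(moves=[[[0,0,1],[0,0,-0.1]],[[0,0,2],[0,0,-0.1]],[[0,0,3],[0,0,-0.1]],[[0,0,3],[0,0,-0.1]]])

```text
clock: 16.4
tcp_pos: [0.4976, -0.1791, 0.1632]
ee_rot: [3.14, -0.0, 0.608]
contact_force: [2.6, -2.2, -7.1]
opening: 0.199
```

```bash
python3 st.py
```

```text
16.4 [ 0.4976 -0.1791  0.1632] [ 1.7993e+02 -3.0000e-02  3.4810e+01] [ 2.6 -2.2 -7.1] [-0.41 -0.6   0.03] 0.199
```

It holds under a ~5 N upward pull. Relax to neutral, open, retreat.

Emit:
arm_command(moves=[[[0,0,-1],[0,0,0]],[[0,0,-1.3],[0,0,0]],[[0,0,-1.3],[0,0,0]]])

```text
clock: 16.7
tcp_pos: [0.498, -0.1793, 0.163]
ee_rot: [3.139, -0.001, 0.608]
contact_force: [2.9, -2.6, -0.2]
opening: 0.199
```

Emit:
arm_command(moves=[[[0,0,0],[0,0,0]],[[0,0,0],[0,0,0]],[[0,0,0],[0,0,0]],[[0,0,1],[0,0,0]],[[0,0,2],[0,0,0]],[[0,0,2],[0,0,0]],[[0,0,2],[0,0,0]],[[0,0,2],[0,0,0]]], fingers=80)

```text
clock: 17.5
tcp_pos: [0.4971, -0.1787, 0.1645]
ee_rot: [-3.141, 0.0, 0.608]
contact_force: [-0.6, 0.2, 0.5]
opening: 0.804
```

Emit:
arm_command(moves=[[[0,0,10],[0,0,0]],[[0,0,30],[0,0,0]],[[0,0,60],[0,0,0]],[[0,0,100],[0,0,0]],[[0,0,140],[0,0,0]],[[-30,10,160],[0,0,0]],[[-60,20,160],[0,0,0]],[[-80,30,160],[0,0,0]],[[-80,30,160],[0,0,0]]])

```text
clock: 18.4
tcp_pos: [0.4144, -0.147, 0.3253]
ee_rot: [-3.141, 0.0, 0.608]
contact_force: [0.1, 0.3, -0.3]
opening: 0.796
```

```bash
python3 st.py; python3 - <<'E'
from h import *
for n in ('wrist','scene','top'):
  p,T=get(n);save(p,n+'8.png')
  for t in ['strainer','strainer_beak','jug_spout','jug','cup']: print(n,t,[x for x in find(p,T,t) if x[1][1]<-.05 or t=='cup'])
E
```

```text
18.4 [ 0.4144 -0.147   0.3253] [-1.7994e+02  2.0000e-02  3.4810e+01] [ 0.1  0.3 -0.3] [-0.01 -0.02 -0.01] 0.796
wrist strainer [(0.65, [0.4987, -0.181, 0.1512], [391.0, 136.0])]
wrist strainer_beak [(0.6, [0.546, -0.1512, 0.1534], [398.0, 80.0])]
wrist jug_spout [(0.71, [0.5468, -0.1468, 0.1521], [394.0, 77.0]), (0.59, [0.7241, -0.2712, -0.0017], [510.0, 37.0])]
wrist jug []
wrist cup []
scene strainer [(0.56, [0.4991, -0.1834, 0.1535], [266.0, 264.0])]
scene strainer_beak [(0.95, [0.5476, -0.149, 0.1535], [290.0, 261.0])]
scene jug_spout []
scene jug [(0.71, [0.4971, -0.1793, 0.0005], [272.0, 286.0]), (0.5, [0.4953, -0.186, 0.1428], [264.0, 266.0]), (0.39, [0.4983, -0.1843, 0.1553], [265.0, 264.0])]
scene cup [(0.98, [0.5208, 0.1975, 0.001], [340.0, 187.0])]
top strainer [(0.74, [0.4997, -0.1822, 0.1535], [411.0, 191.0]), (0.5, [0.7303, -0.2682, -0.0027], [425.0, 133.0])]
top strainer_beak [(0.64, [0.5492, -0.1433, 0.1562], [398.0, 175.0]), (0.24, [0.4941, -0.1826, 0.1468], [410.0, 193.0])]
top jug_spout [(0.69, [0.5447, -0.1485, 0.1462], [399.0, 177.0])]
top jug [(0.66, [0.4989, -0.1821, -0.0011], [403.0, 198.0])]
top cup [(0.96, [0.5251, 0.1961, -0.0011], [292.0, 191.0]), (0.18, [0.5138, 0.4273, 0.0012], [224.0, 194.0])]
```

View pics/wrist8.png

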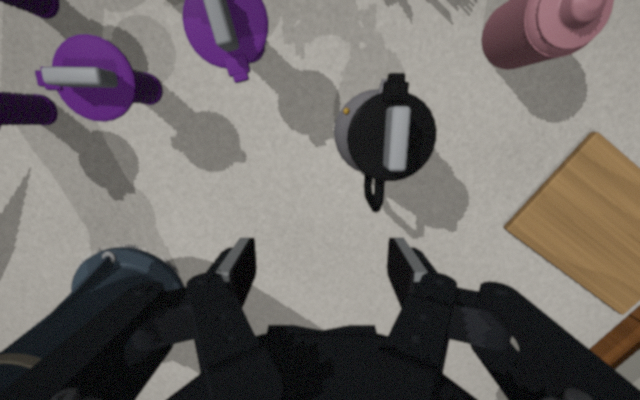

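View pics/scene8.png

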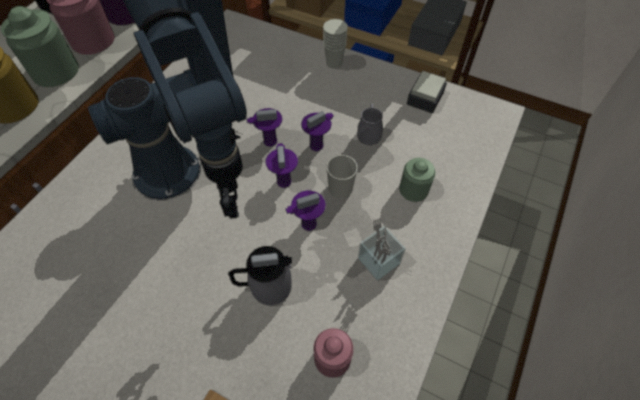

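Lid seated level, beak (wrist (397,85)) covering the spout, cup and jug where they were. Handing in.

```bash
python3 -c "
from rig import r
print(r.hand_in())"
```

```text
the job is handed in; nothing more can be done
None
```

I moved the black strainer from the white cup to the steel jug. Its lugs went into the gaps at about 93.7° yaw on the first try, with no search needed. I pressed the seal to about 12 N and turned the lid clockwise to its stop. There the twist rose from 0.10 to about 0.38 N m, which is above the 0.3 N m where the jug can slip, so the jug may have turned 1–2°. I then released the lid, backed the arm away and handed the job in at about 18.5 s; no verdict was reported.

**Last checks:**
- **Lock:** the lid held against an upward pull of about 5 N.
- **Beak:** the wrist and top cameras put it 5 to 7 mm from the spout point, with detection noise of about 4 mm. The scene camera no longer reported the spout, as the beak covers it. In the pictures the beak sits right over the spout.
- **Flange:** it reads about 1 to 3.5 mm above the rim.
- **Cup and jug:** both are within a few millimetres of where they started.
- **Other things:** they look undisturbed in the pictures; I did not measure them.

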